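# Close the gas-line coupling and lock it with a sprung pipe clip

### The job

Snap the orange pipe clip fully over the bare stretch of the steel gas line, grip tab upward, in front of the free end of the brass sleeve. Then slide the clip along the line so that it drives the sleeve into the dark union until it seats: press firmly against the stop you feel, but gently enough to strain nothing. Let go of the clip there, touching the sleeve as its lock; touch line, sleeve and stand only with the clip, and leave the other things on the bench alone.

Things in the scene. Friction and masses are not known exactly. Their poses are not given: they have to be found in the camera images.
- clip: Orange sprung pipe clip, 36 x 28 x 72 mm, 55 g, loose, upright on its lips. Origin: centre of its underside; z up, y along its 28 mm bore, x across. Grip tab on top (dark ribs), 14 mm in x, 24 mm in y, 43.6 to 71.6 mm above the origin, standing on a shoulder 36 mm wide in x whose top is 43.6 mm up. Both ends are alike
- clip_bore (a point): Centre of the clip's bore, 21.6 mm above the clip's origin; on the line's axis when the clip is fully on, the shoulder's underside (12 mm above this point) resting on the line. Two sprung jaws hang below: narrowest gap 17 mm, 9 mm under this point, then flared lips. They snap over the line at about 12 N
- stand: Fixed grey stand carrying a horizontal steel gas line, 24 mm thick, along the stand's y, axis 90 mm above its underside. Origin: centre of the underside; base plate 76 x 270 x 10 mm, posts at y = -115 and +115 mm, 99 mm high. Dark hexagonal union (38 mm) fixed on the line at y = 66 to 100 mm. The line is bare from y = -99 mm to the sleeve
- line_mid (a point): Point on the line's axis midway between the posts, 90 mm above the stand's underside
- union_face (a point): Point on the line's axis at the union's socket mouth, y = +66 mm of the stand. The sleeve's nose goes into this socket. How deep it seats differs from one coupling to the next and cannot be seen: it must be felt
- sleeve: Brass sleeve on the line, 32 mm thick and 22 mm long, then a 27 mm nose 24 mm long toward the union (stand's +y). Origin on the line's axis, 36 mm on the stand's -y side of its free end. It slides with about 2 N friction and starts 20 to 34 mm short of its seat. Seated, its free end is 22 to 38 mm from the union's mouth; it stops hard there, and a push of 8 to 15 N seats it
- sleeve_end (a point): Point on the line's axis at the sleeve's free end, which faces the stand's -y and which the clip pushes. Site axes as the stand's. The snapped-on clip itself slides along the line with 2 to 4 N of drag
- microtube_rack: Turquoise microtube rack, 69 x 127 x 48 mm, loose bystander to the right
- wash_bottle: White wash bottle with a red cap and bent spout, 69 x 126 x 222 mm, loose bystander behind the stand
- tape_roll: Yellow roll of tape, 89 mm across, 19 mm high, loose bystander to the right
- timer: White bench timer, 68 x 62 x 18 mm, loose bystander near the front edge
There are look-alikes about, which are no part of the job. Several things look just like the clip: the one meant starts farthest from the robot's base.

How it is judged (in metres and radians):
On the way, in this order (a step that is already met when the one before it is completed fails the run):
1. the clip is snapped fully over the line, tab up, the sleeve not yet pushed in (x of clip_bore in the frame of stand between -0.0025 and 0.0025 m and z of clip_bore in the frame of stand between 0.0875 and 0.0925 m and angle between the y axis of clip and the y axis of stand, either way round below 0.12 rad and angle between clip's own z axis and vertical below 0.35 rad and y of sleeve_end in the frame of union_face below -0.04 m), for 0.2 s.
2. the clip, on the line, presses the sleeve against its stop in the union with at least 7 N (contact force between clip and sleeve above 7 N and y of sleeve_end in the frame of union_face above -0.0395 m and y of clip_bore in the frame of sleeve_end above -0.0158 m), for 0.1 s.
At the end, for the whole second after the job is handed in: Clip at rest on the line: bore within 2.5 mm of the line's axis sideways and in height, square to it within 0.12 rad, tab within 0.35 rad of upright. The sleeve, seated before, still has its free end within 39.5 mm of the union's mouth, and the clip is within 1.8 mm of that end (x of clip_bore in the frame of stand between -0.0025 and 0.0025 m and z of clip_bore in the frame of stand between 0.0875 and 0.0925 m and angle between the y axis of clip and the y axis of stand, either way round below 0.12 rad and angle between clip's own z axis and vertical below 0.35 rad and y of sleeve_end in the frame of union_face above -0.0395 m and y of clip_bore in the frame of sleeve_end above -0.0158 m and linear speed of clip below 0.01 m/s); the robot touches nothing.
It fails at once if the clip pushes on the sleeve with more than 20 N (contact force between clip and sleeve above 20 N).
It fails at once if the clip is pressed on the line, sleeve and stand together with more than 35 N (contact force between clip and stand above 35 N).
It fails at once if the fingers press on the line, sleeve or stand (contact force between the fingers and stand above 3 N).
It fails at once if the microtube rack, wash bottle, tape roll or timer is moved by more than 20 mm (distance of any of microtube_rack, wash_bottle, tape_roll, timer from where it was at the start of the episode above 0.02 m).
It also fails if it takes over 56 s, if anything falls off the work surface, if the arm or the gripper's body presses on something with over 40 N, if the wrist force passes 120 N, or if a joint passes its speed limit or range.

### The arm

A 6-joint arm with a two-finger parallel gripper is mounted at the origin on a cart in front of the work surface, level with it; the furniture and walls round the work are solid. World frame = base frame: x ahead of the robot, y to its left, z up, the work surface at z = 0. Lengths are in m, angles in degrees, forces in N, time in s.
With the tool pointing down it reaches from about 0.4 to 0.825 m from the base axis. Payload 7 kg.
Tool frame: the origin (TCP) lies midway between the tips of the shut fingers; the grasp point (between the pads) lies 19 mm behind it; z points along the fingers, y is the line along which they close (so a half turn about z gives the same grasp; the last joint's range is limited). The gripper opens to 88 mm and grips with 3 to 60 N. Pads are 19 mm wide; open, the fingers measure 130 mm over their backs; the gripper's body (78 mm by 193 mm) begins 47 mm behind the grasp point.
Start: joints at [89.616, 20.546, 0.682, 0, -70.136, -16.507], TCP at [0.196, 0.646, 0.227] pointing down, gripper open.
Joint ranges: [-176.03, 176.03], [-82.01, 121.73], [-58.28, 71.71], [-173.87, 95.51], [-174.79, -0.11], [-173.66, 173.66]. Speed limits (degrees/s): [136.94, 136.94, 172.46, 180, 180, 180].

### API

Orientations are given as [roll, pitch, yaw] about the fixed x, y, z axes, in that order (R = Rz(yaw) Ry(pitch) Rx(roll)).
In Python, from plant import telemetry, viewer, workorder gives the robot as it stands. The module is installed in compiled form; this text tells all that it offers.
- The arm moves only by the tool carry_out, never from a script. Its argument "rows" is a list of rows, each a list of 6 numbers: the shift along the tool's x, y, z in m, then the turn, a rotation vector about the tool's x, y, z in rad. In form: [[tx, ty, tz, ax, ay, az], ...]. A call has 1 to 8 rows; each row is the pose to reach, as a shift and turn from the pose commanded when the call began, along the tool's axes at that moment; what a row does not reach only later rows make up. A row lasts 1/8 s, in which the tool goes at most 62.5 mm and 10.7 degrees, less where a joint would pass 70% of its speed; a pose out of reach is approached as far as the arm can. A call with a gripper value outside its range is refused whole. "grip" is the gripper's target within -1 to 1 (fully open at 1, half-way at 0, shut at -1), set as the call begins (left out, the last holds). The fingers move at their own pace and stop on an object; the grip force is fixed at half the most. Time passes only in rows, so rows that repeat a pose let the fingers close. It gives the time, the measured TCP pose, the force, the opening and the grip force at its end, in the units of the state.
- telemetry.get_obs(): the state, without advancing time (a new reading comes with each control period).
- viewer.snapshot(name): name is "side" or "top" or "wrist"; returns the picture (480x640x3 uint8, red, green, blue); there is no depth.
- viewer.camera_info(name): a dict with "intrinsics" (3x3 intrinsics, pixels), "k1" (the pictures are not rectified: a ray, as slopes to the right and down, at radius r is drawn at 1 + k1 r^2 times it, then the intrinsics apply), "extrinsics" (4x4, takes a point from camera to world coordinates); the wrist camera has in their place "tool_from_camera" (4x4, takes a point from camera to tool coordinates, whose origin is the TCP and whose axes are the flange's). Camera axes: x right, y down, z forward; pixel columns grow to the right and rows downward; lengths in m; the calibration is good to about 2 mm. A picture is of the moment at which its call begins: read the wrist's pose just before it. camera_info takes no time and is no camera call.
- workorder.close_job(): hands the job in; it is judged then, once.
The state is a dict: "clock": time; "joint_pos": joint angles; "qvel": joint speeds; "tau": joint torques, N m; "tool_pos": TCP position; "orientation": TCP orientation; "force": force on the tool from outside, world axes, zero at the start; "moment": the same for the moment, N m; "opening": finger opening in m; "gripper_force": force on a finger pad.
Only numpy, scipy, OpenCV 4.12 (cv2) and the standard library are available. Lean on these libraries where they do the work, as an engineer would, in place of code of your own. Each camera call takes 0.05 s, during which the arm holds its last target. There are 200 camera calls.

## Working session

There is one attempt and no reset: what is moved stays moved. The work goes in short steps, Python scripts to look and compute and a tool call to move; the robot and the scene stay as the last step left them, time stands still between calls to the robot, and variables do not carry over. Pictures are saved under pics/ and viewed, at most 10 in all, crops included, and the job is handed in when it is done.

Besides the shell and the picture viewer there is one more tool, called after "Request:" by a JSON object that holds its "api" and its "payload". carry_out: Moves the arm, as the interface text tells. Its arguments: {"type":"object","properties":{"rows":{"type":"array"},"grip":{"type":"number"}},"required":["rows"]}

```bash
mkdir -p pics; cat > h.py <<'E'
import numpy as np, cv2
from scipy.spatial.transform import Rotation as R
from plant import telemetry, viewer, workorder
def cam(name, obs=None):
    c=viewer.camera_info(name); K=np.array(c["intrinsics"]); 
    if name=="wrist":
        o=obs; T=np.eye(4); T[:3,:3]=R.from_euler('xyz',o["orientation"],degrees=True).as_matrix(); T[:3,3]=o["tool_pos"]
        E=T@np.array(c["tool_from_camera"])
    else: E=np.array(c["extrinsics"])
    return K,c["k1"],E
def ray(C,px):
    K,k1,E=C; d=np.linalg.inv(K)@[px[0],px[1],1]; u=d[:2]; s=u.copy()
    for _ in range(20): s=u/(1+k1*(s@s))
    v=E[:3,:3]@[s[0],s[1],1]; return E[:3,3],v/np.linalg.norm(v)
def onz(C,px,z):
    o,v=ray(C,px); return o+v*(z-o[2])/v[2]
def proj(C,p):
    K,k1,E=C; q=E[:3,:3].T@(np.array(p)-E[:3,3]); s=q[:2]/q[2]; s=s*(1+k1*(s@s)); return (K@[s[0],s[1],1])[:2]
def tri(r1,r2):
    (a,u),(b,v)=r1,r2; M=np.stack([u,-v],1); t=np.linalg.lstsq(M,b-a,rcond=None)[0]
    p,q=a+u*t[0],b+v*t[1]; return (p+q)/2,np.linalg.norm(p-q)
def snap(name,f):
    o=telemetry.get_obs(); im=viewer.snapshot(name); cv2.imwrite("pics/"+f,im[:,:,::-1]); return o,im
E
python3 - <<'E'
from h import *
for n in("top","side"):
    snap(n,n+"0.png"); K,k,E=cam(n); print(n,K.tolist(),k,E.round(3).tolist())
o=telemetry.get_obs(); print(o); print(viewer.camera_info("wrist"))
E
```

```text
top [[588.1620183269958, 0.0, 324.4566504865726], [0.0, 588.1620183269958, 235.6569858996205], [0.0, 0.0, 1.0]] 0.013026022974412967 [[-0.018, -0.986, 0.166, 0.27], [-0.998, 0.006, -0.069, 0.095], [0.067, -0.166, -0.984, 1.857], [0.0, 0.0, 0.0, 1.0]]
side [[522.1605103768294, 0.0, 313.78257984402774], [0.0, 522.1605103768294, 236.9241023556799], [0.0, 0.0, 1.0]] -0.046240813055847485 [[0.923, -0.186, 0.336, 0.136], [-0.384, -0.468, 0.796, -1.111], [0.009, -0.864, -0.504, 0.778], [0.0, 0.0, 0.0, 1.0]]
{'clock': 0.1, 'joint_pos': array([ 8.96172165e+01,  2.05869711e+01,  6.36609772e-01, -1.81638484e-02,
       -7.01358398e+01, -1.65079300e+01]), 'qvel': array([ 0.00256834,  0.04861981,  0.08470175,  0.05217949,  0.01042745,
       -0.0576741 ]), 'tau': array([-2.30721467e-03, -5.84159195e+01,  2.93751526e+01,  7.01553226e+00,
        1.01396267e-02, -4.86639669e-05]), 'tool_pos': array([0.19600365, 0.64543403, 0.22570077]), 'orientation': array([ 1.79912500e+02, -8.12410467e-03, -1.68968921e+01]), 'force': array([ 0.38857199, -0.09683334,  0.40599157]), 'moment': array([0.01090898, 0.02189021, 0.00143025]), 'gripper_force': 0.0, 'opening': 0.08737771468929623}
{'intrinsics': array([[372.6767211 ,   0.        , 316.92177689],
       [  0.        , 372.6767211 , 239.96396659],
       [  0.        ,   0.        ,   1.        ]]), 'k1': -0.047320745095940274, 'tool_from_camera': array([[ 1.20086893e-03, -9.50388313e-01, -3.11063679e-01,
         8.42060076e-02],
       [ 9.99999133e-01,  9.73049396e-04,  8.87577468e-04,
         4.53490854e-04],
       [-5.40862928e-04, -3.11064475e-01,  9.50388657e-01,
        -1.57741314e-01],
       [ 0.00000000e+00,  0.00000000e+00,  0.00000000e+00,
         1.00000000e+00]])}
```

View pics/top0.png

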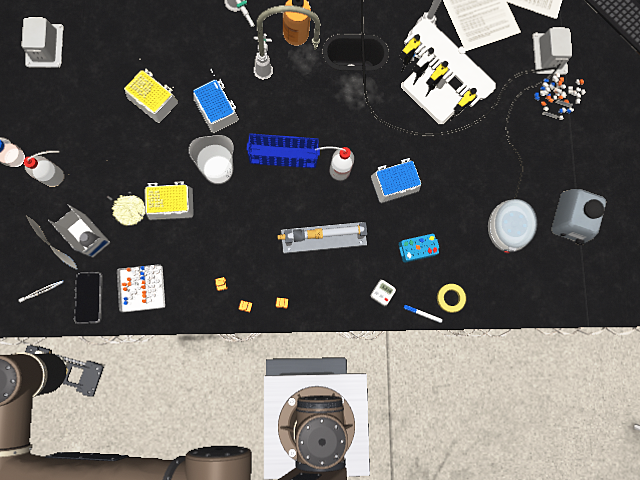

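View pics/side0.png

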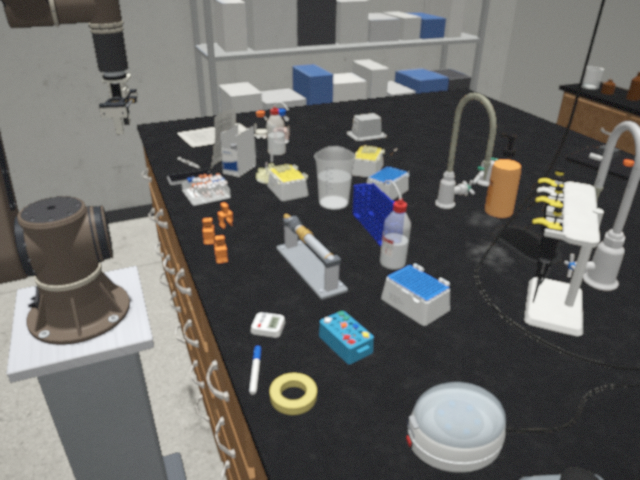

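The top view shows three orange clips at about (221,284), (245,306) and (282,303), with the stand running from (282,240) to (367,235). I'll zoom in on those and compute positions.

```bash
python3 - <<'E'
from h import *
t=cv2.imread("pics/top0.png"); s=cv2.imread("pics/side0.png")
a=cv2.resize(t[210:320,205:380],None,fx=4.5,fy=4.5,interpolation=cv2.INTER_CUBIC)[:,:790]
b=cv2.resize(s[195:305,190:360],None,fx=4.5,fy=4.5,interpolation=cv2.INTER_CUBIC)
cv2.imwrite("pics/ca.png",a); cv2.imwrite("pics/cb.png",b)
for n,im in(("top",t),("side",s)):
    C=cam(n); hsv=cv2.cvtColor(im,cv2.COLOR_BGR2HSV); m=cv2.inRange(hsv,(8,150,110),(20,255,255))
    k,l,st,ce=cv2.connectedComponentsWithStats(m)
    for i in range(1,k):
        if st[i,4]>25: print(n,st[i],ce[i].round(1),onz(C,ce[i],0.05 if n=="top" else .035).round(3))
C=cam("top")
for p in((282,252),(367,247),(365,222),(279,229)): print(p,onz(C,p,0.01).round(3))
E
```

```text
top [303   2   8   9  29] [306.    5.9] [1.351 0.015 0.05 ]
top [283  12  27  33 674] [295.9  27.5] [1.273 0.05  0.05 ]
top [558  77   6   8  30] [560.8  80.3] [ 1.098 -0.837  0.05 ]
top [546  96   8   6  27] [549.6  98.5] [ 1.034 -0.793  0.05 ]
top [307 229  16  10  89] [314.8 233.7] [ 0.581 -0.003  0.05 ]
top [238 305  13   8  26] [244.  309.2] [0.35  0.216 0.05 ]
side [256 111   9   6  41] [260.2 113.4] [0.842 1.233 0.035]
side [623 159  11   8  67] [628.  162.3] [1.988 0.141 0.035]
side [486 186   8  21  96] [489.7 195.5] [1.277 0.098 0.035]
side [217 202  16  26 256] [224.8 214.5] [0.432 0.287 0.035]
side [202 217  26  46 610] [214.3 240.3] [0.367 0.147 0.035]
(282, 252) [0.53 0.1  0.01]
(367, 247) [ 0.544 -0.171  0.01 ]
(365, 222) [ 0.625 -0.167  0.01 ]
(279, 229) [0.604 0.109 0.01 ]
```

View pics/ca.png

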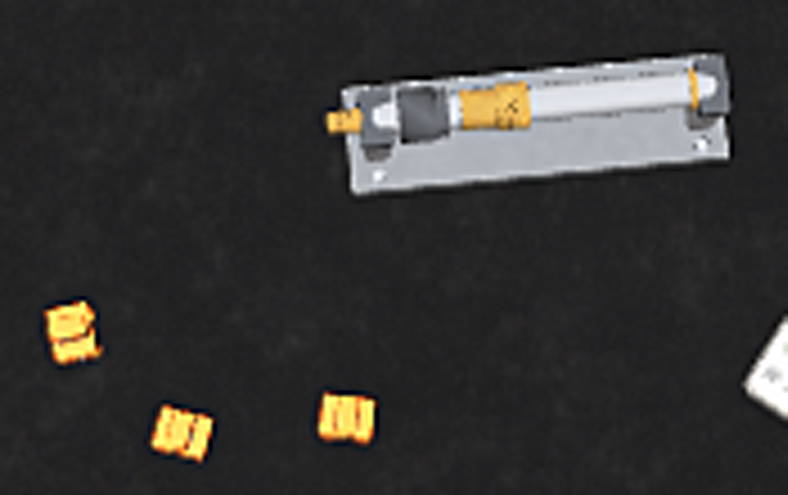

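View pics/cb.png

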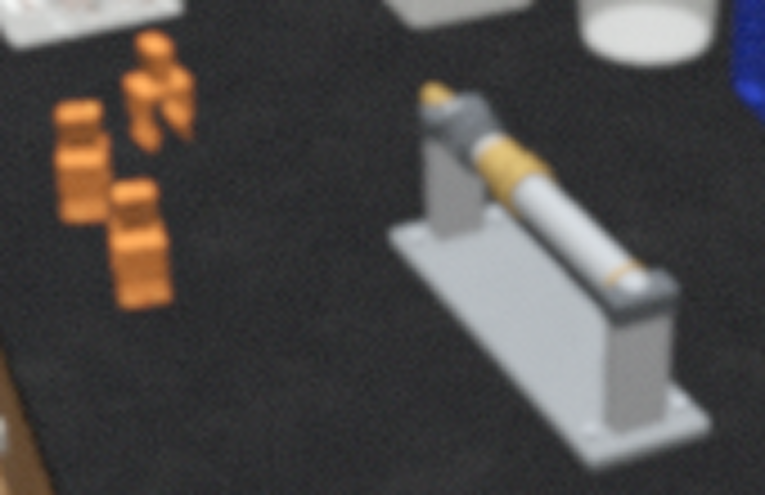

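The crops show which clip is meant. It is the one at top (221,284), about (0.43, 0.29), distance 0.52 m from the base. The other two are at about 0.42 m and 0.38 m. The stand lies at (0.576,-0.032), yaw about 3.7°, with the union toward +y. I'll move above the clip to look from near.

Request:
{"api": "carry_out", "payload": {"rows": [[0.05, 0.041, 0.005, 0, 0, 0], [0.1, 0.083, 0.01, 0, 0, 0], [0.15, 0.125, 0.02, 0, 0, 0], [0.2, 0.167, 0.03, 0, 0, 0], [0.25, 0.209, 0.035, 0, 0, 0], [0.29, 0.243, 0.04, 0, 0, 0], [0.327, 0.273, 0.045, 0, 0, 0], [0.327, 0.273, 0.045, 0, 0, 0]], "grip": 1}}

```text
clock: 1.1
tool_pos: [0.4306, 0.2864, 0.1809]
orientation: [179.9, 0.0, -17.1]
force: [0.0, 1.1, 0.7]
opening: 0.0876
gripper_force: 0.0
```

Request:
{"api": "carry_out", "payload": {"rows": [[0, 0, 0, 0, 0, 0], [0, 0, 0, 0, 0, 0]]}}

```text
clock: 1.35
tool_pos: [0.4293, 0.2904, 0.1816]
orientation: [-180.0, 0.0, -16.8]
force: [0.7, 0.3, -0.7]
opening: 0.0874
gripper_force: 0.0
```

```bash
python3 - <<'E'
from h import *
o,im=snap("wrist","w1.png"); np.save("w1.npy",np.r_[o["tool_pos"],o["orientation"]]); print(o["tool_pos"],o["orientation"],o["joint_pos"],o["force"])
E
```

```text
[0.42933266 0.29044034 0.18160027] [-1.79992276e+02  1.55825516e-03 -1.68286877e+01] [ 5.57921411e+01  7.83212178e+00 -2.26448285e+01 -4.40291407e-03
 -5.95161436e+01  1.73814044e+01] [ 0.70336797  0.27449198 -0.69867349]
```

View pics/w1.png

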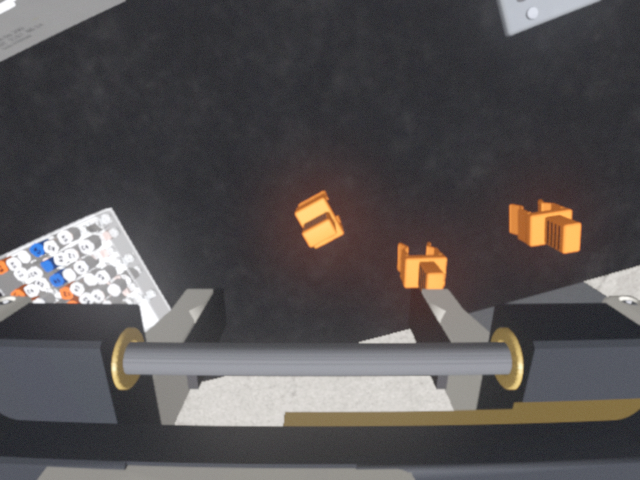

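The wrist view shows the wanted clip at (320,220): tab top near (322,234), shoulder behind it, jaws at (305,200). I'll zoom in for the tab corners.

```bash
python3 - <<'E'
from h import *
im=cv2.imread("pics/w1.png"); c=cv2.resize(im[180:260,275:365],None,fx=7,fy=7,interpolation=cv2.INTER_CUBIC); cv2.imwrite("pics/c1.png",c)
E
```

```text
(no output)
```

View pics/c1.png

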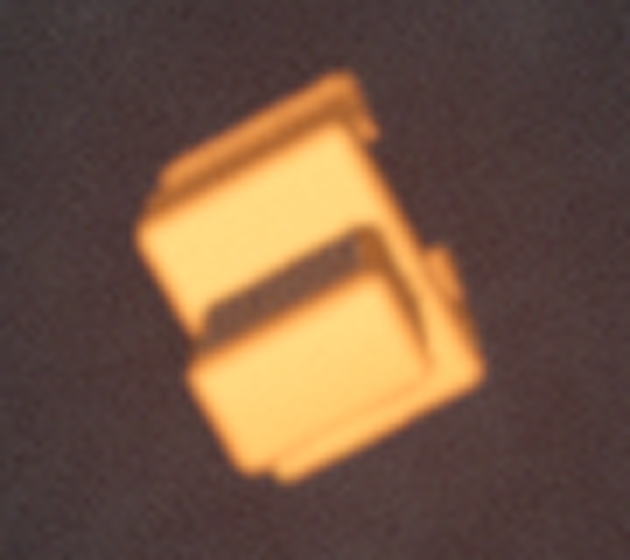

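The zoomed crop shows the tab top corners at crop px (190,375), (372,278), (428,362) and (248,472). The shoulder corners are at (140,225), (345,122), (485,372) and (285,480). Converting these:

```bash
python3 - <<'E'
from h import *
w=np.load("w1.npy"); C=cam("wrist",dict(tool_pos=w[:3],orientation=w[3:]))
def f(L,z):
    P=np.array([onz(C,(x/7+275-.4,y/7+180-.4),z) for x,y in L]); print(P.round(4).tolist()); 
    print("edges",[round(float(np.linalg.norm(P[i]-P[i-1])),4) for i in range(4)],"c",P.mean(0).round(4))
    for i in range(4):
        d=P[(i+1)%4]-P[i]; print(" ang",np.degrees(np.arctan2(d[1],d[0])).round(1))
f([(190,375),(372,278),(428,362),(248,472)],.0716)
f([(140,225),(345,122),(485,372),(285,480)],.0436)
E
```

```text
[[0.4343, 0.3001, 0.0716], [0.439, 0.2784, 0.0716], [0.4283, 0.2753, 0.0716], [0.4219, 0.2974, 0.0716]]
edges [0.0126, 0.0222, 0.0111, 0.023] c [0.4309 0.2878 0.0716]
 ang -77.8
 ang -163.6
 ang 106.0
 ang 12.4
[[0.4455, 0.3038, 0.0436], [0.4503, 0.2775, 0.0436], [0.4167, 0.2702, 0.0436], [0.4105, 0.2968, 0.0436]]
edges [0.0357, 0.0267, 0.0344, 0.0273] c [0.4307 0.2871 0.0436]
 ang -79.7
 ang -167.6
 ang 103.0
 ang 11.4
```

Request:
{"api": "carry_out", "payload": {"rows": [[0.0025, 0.0023, 0.01, 0, 0, 0.176], [0.0025, 0.0023, 0.02, 0, 0, 0.352], [0.0025, 0.0023, 0.03, 0, 0, 0.528], [0.0025, 0.0023, 0.04, 0, 0, 0.704], [0.0025, 0.0023, 0.05, 0, 0, 0.88], [0.0025, 0.0023, 0.06, 0, 0, 1.056], [0.0025, 0.0023, 0.07, 0, 0, 1.056], [0.0025, 0.0023, 0.07, 0, 0, 1.056]]}}

```text
clock: 2.4
tool_pos: [0.4308, 0.2868, 0.1108]
orientation: [179.9, -0.1, -77.1]
force: [0.3, -0.6, 0.5]
opening: 0.0875
gripper_force: 0.0
```

Request:
{"api": "carry_out", "payload": {"rows": [[0, 0, 0.02, 0, 0, 0], [0, 0, 0.035, 0, 0, 0], [0, 0, 0.05, 0, 0, 0], [0, 0, 0.06, 0, 0, 0], [0, 0, 0.064, 0, 0, 0], [0, 0, 0.064, 0, 0, 0]]}}

```text
clock: 3.15
tool_pos: [0.4315, 0.2867, 0.0474]
orientation: [180.0, -0.0, -77.4]
force: [0.1, -0.5, 0.6]
opening: 0.0876
gripper_force: 0.0
```

Request:
{"api": "carry_out", "payload": {"rows": [[0, 0, 0, 0, 0, 0], [0, 0, 0, 0, 0, 0], [0, 0, 0, 0, 0, 0], [0, 0, 0, 0, 0, 0], [0, 0, 0, 0, 0, 0], [0, 0, 0, 0, 0, 0]], "grip": -1}}

```text
clock: 3.9
tool_pos: [0.4314, 0.2867, 0.0476]
orientation: [180.0, -0.0, -77.4]
force: [0.9, -0.4, -0.7]
opening: 0.0331
gripper_force: 0.0
```

Request:
{"api": "carry_out", "payload": {"rows": [[0, 0, 0, 0, 0, 0], [0, 0, 0, 0, 0, 0], [0, 0, 0, 0, 0, 0], [0, 0, 0, 0, 0, 0], [0, 0, 0, 0, 0, 0], [0, 0, 0, 0, 0, 0]]}}

```text
clock: 4.65
tool_pos: [0.4314, 0.2867, 0.0476]
orientation: [180.0, -0.0, -77.4]
force: [0.4, 0.7, -0.7]
opening: 0.014
gripper_force: 30.0
```

Request:
{"api": "carry_out", "payload": {"rows": [[0, 0, -0.05, 0, 0, 0], [0, 0, -0.1, 0, 0, 0], [0.03, -0.005, -0.15, 0, 0, 0], [0.08, -0.013, -0.155, 0, 0, 0.04], [0.13, -0.021, -0.155, 0, 0, 0.08], [0.18, -0.029, -0.155, 0, 0, 0.12], [0.23, -0.037, -0.155, 0, 0, 0.155], [0.28, -0.0455, -0.155, 0, 0, 0.155]]}}

```text
clock: 5.65
tool_pos: [0.5373, 0.0218, 0.2027]
orientation: [-180.0, 0.0, -86.3]
force: [1.7, 0.5, -0.5]
opening: 0.0139
gripper_force: 30.0
```

```bash
python3 - <<'E'
from h import *
o=telemetry.get_obs(); print(o["tool_pos"],o["orientation"],o["opening"])
t=np.array([.579,-.082,.2]); M=R.from_euler('xyz',o["orientation"],degrees=True).as_matrix(); print(M.T@(t-o["tool_pos"]))
E
```

```text
[0.53725502 0.02178647 0.20266897] [-1.79984757e+02  9.87070592e-03 -8.62964262e+01] 0.01388245992155288
[ 0.10626668 -0.03495305  0.00265997]
```

Request:
{"api": "carry_out", "payload": {"rows": [[0.05, -0.017, 0, 0, 0, 0], [0.1, -0.034, 0.002, 0, 0, 0], [0.106, -0.035, 0.002, 0, 0, 0], [0.106, -0.035, 0.002, 0, 0, 0], [0.106, -0.035, 0.002, 0, 0, 0]]}}

```text
clock: 6.28
tool_pos: [0.5785, -0.0792, 0.2007]
orientation: [-180.0, 0.0, -86.2]
force: [0.6, -0.4, -0.1]
opening: 0.0135
gripper_force: 30.0
```

```bash
python3 - <<'E'
from h import *
o,im=snap("wrist","w2.png"); np.save("w2.npy",np.r_[o["tool_pos"],o["orientation"]]); print(o["tool_pos"],o["orientation"],o["joint_pos"].round(1),o["force"])
C=cam("wrist",o); print([proj(C,p).round() for p in ((.579,-.082,.1),(.5676,.0995,.1),(.569,.07,.09))])
E
```

```text
[ 0.57846278 -0.07919622  0.20066087] [-1.79996546e+02  1.12125489e-02 -8.62228356e+01] [ 11.4  13.1 -13.3  -0.  -63.6  -7.6] [ 0.58151742 -0.41756669 -0.10776613]
[array([315., 237.]), array([315., 432.]), array([315., 397.])]
```

View pics/w2.png

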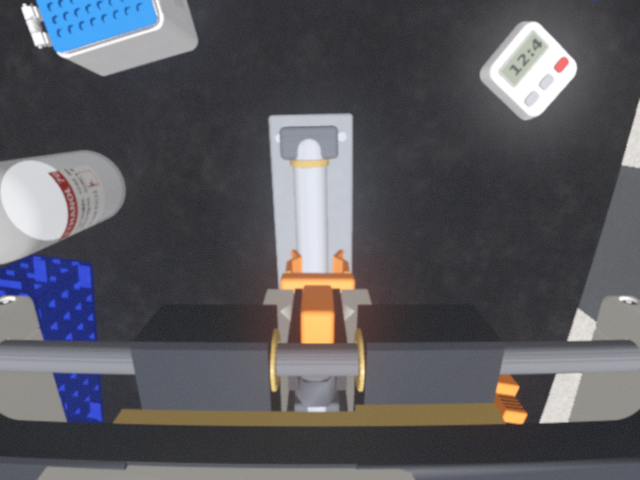

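The wrist view shows the clip in hand (shoulder edge (281–355, 285), tab at (317,315)) with the bare line ahead, its edges around columns 295–328 over rows 170–240, and the post at (310,140). I'll measure the line relative to the clip.

```bash
python3 - <<'E'
from h import *
w=np.load("w2.npy"); o=dict(tool_pos=w[:3],orientation=w[3:]); C=cam("wrist",o)
im=cv2.imread("pics/w2.png"); g=cv2.GaussianBlur(cv2.cvtColor(im,cv2.COLOR_BGR2GRAY),(3,5),0).astype(int)
for r in (180,220): print(r,g[r,284:340].tolist())
hsv=cv2.cvtColor(im,cv2.COLOR_BGR2HSV)
m=cv2.inRange(hsv,(5,140,90),(20,255,255))
for r in (255,262,270,278,282,286,289):
    x=np.where(m[r,250:400])[0]+250; print(r,x.min(),x.max(), (x.min()+x.max())/2)
for r in range(300,345,10):
    x=np.where(m[r,290:345])[0]+290; print("tab",r,x.min(),x.max())
M=R.from_euler('xyz',w[3:],degrees=True).as_matrix()
for n,x,z in(("shoulder",.0,-.004),("bore",0,-.026)):
    for tx in(.014,.0): print(n,tx,proj(C,M@np.array([tx,0,-z])+w[:3]).round(1))
E
```

```text
180 [199, 199, 199, 199, 199, 198, 198, 197, 194, 189, 189, 195, 204, 212, 218, 222, 225, 227, 227, 227, 227, 227, 228, 230, 231, 232, 232, 233, 233, 233, 232, 231, 229, 227, 225, 223, 220, 215, 209, 202, 194, 186, 184, 190, 198, 201, 201, 200, 200, 200, 200, 200, 200, 200, 200, 201]
220 [199, 199, 199, 200, 200, 200, 201, 201, 200, 199, 196, 191, 192, 199, 208, 214, 220, 224, 226, 227, 227, 227, 227, 228, 230, 231, 232, 232, 233, 233, 233, 233, 232, 230, 227, 225, 223, 219, 214, 208, 200, 191, 182, 181, 189, 195, 198, 199, 199, 199, 199, 199, 199, 200, 200, 200]
255 293 342 317.5
262 289 346 317.5
270 287 347 317.0
278 282 353 317.5
282 281 354 317.5
286 281 354 317.5
289 295 339 317.0
tab 300 302 333
tab 310 301 333
tab 320 300 334
tab 330 300 334
tab 340 300 334
shoulder 0.014 [315.1 276.6]
shoulder 0.0 [315.1 303.2]
bore 0.014 [315.2 259.8]
bore 0.0 [315.2 284. ]
```

```bash
python3 - <<'E'
from h import *
w=np.load("w2.npy"); o=dict(tool_pos=w[:3],orientation=w[3:]); C=cam("wrist",o)
M=R.from_euler('xyz',w[3:],degrees=True).as_matrix()
T=lambda p:(M.T@(p-w[:3]))
P=[onz(C,p,.09) for p in((309.8,180),(311.0,220))]
t=[T(p) for p in P]; print([p.round(4) for p in P],[x.round(4) for x in t])
s=[T(onz(C,p,w[2]-.004)) for p in((281,286),(354.5,286),(317.5,286))]; print("shoulder",[x.round(4) for x in s])
d=P[1]-P[0]; print("line yaw",np.degrees(np.arctan2(-d[0],d[1])))
sl=(t[1]-t[0])[1]/(t[1]-t[0])[0]; print("slope",sl,"ty at tx=0:",t[1][1]-sl*t[1][0])
# top view line
Ct=cam("top"); tp=cv2.imread("pics/top0.png"); h=cv2.cvtColor(tp,cv2.COLOR_BGR2HSV)
m=cv2.inRange(h,(12,80,90),(28,255,255))[222:248,300:330]; ys,xs=np.where(m); print(xs.min()+300,xs.max()+300,[ (xs.max()+300.5, ys[xs>=xs.max()-1].mean()+222)])
e=onz(Ct,(xs.max()+300.5, ys[xs>=xs.max()-1].mean()+222),.1); print("sleeve end top",e)
for p in((287,237),(360,229)): print(onz(Ct,p,.1))
# post face, ring
print("post edge near",T(onz(C,(310,160),.099)),onz(C,(310,125),.099),onz(C,(310,160),.099))
E
```

```text
[array([ 0.5855, -0.1216,  0.09  ]), array([ 0.5828, -0.0919,  0.09  ])] [array([ 0.0428, -0.0042,  0.1107]), array([ 0.013 , -0.0035,  0.1107])]
shoulder [array([ 0.0091, -0.0162,  0.004 ]), array([0.0092, 0.0188, 0.004 ]), array([0.0091, 0.0012, 0.004 ])]
line yaw 5.2333760530903115
slope -0.025421173921195767 ty at tx=0: -0.003151709111867939
307 322 [(np.float64(322.5), np.float64(233.25))]
sleeve end top [ 0.57362005 -0.02333604  0.1       ]
[0.56275773 0.08437778 0.1       ]
[ 0.58611352 -0.13837186  0.1       ]
post edge near [ 0.05798652 -0.00387627  0.10164975] [ 0.58758262 -0.15984092  0.099     ] [ 0.58615536 -0.13678117  0.099     ]
```

```bash
python3 - <<'E'
from h import *
w=np.load("w2.npy"); o=dict(tool_pos=w[:3],orientation=w[3:]); C=cam("wrist",o)
im=cv2.imread("pics/w2.png"); g=cv2.GaussianBlur(cv2.cvtColor(im,cv2.COLOR_BGR2GRAY),(3,7),0).astype(float)
def sub(v,i):
    a,b,c=v[i-1],v[i],v[i+1]; return i+.5*(a-c)/(a-2*b+c+1e-9)
M=R.from_euler('xyz',w[3:],degrees=True).as_matrix()
def fit(P,n):
    t=(np.array(P)-w[:3])@M; k=np.polyfit(t[:,0],t[:,1],1); r=np.std(t[:,1]-np.polyval(k,t[:,0])); print(n,"ty0",k[1].round(4),"slope deg",np.degrees(np.arctan(k[0])).round(2),"res",r.round(5)); return k
mid=[];L=[];Rr=[]
for r in range(172,242):
    a=sub(g[r],288+np.argmin(g[r,288:303])); b=sub(g[r],320+np.argmin(g[r,320:333])); mid.append(onz(C,((a+b)/2,r),.09))
fit(mid,"line")
for r in range(150,245):
    d=np.diff(g[r]); L.append(onz(C,(sub(d,255+np.argmax(d[255:288]))+.5,r),.01)); Rr.append(onz(C,(sub(d,342+np.argmin(d[342:362]))+.5,r),.01))
a=fit(L,"L"); b=fit(Rr,"R"); print("plate mid",(a+b)/2)
E
```

```text
line ty0 -0.0033 slope deg -1.44 res 6e-05
L ty0 -0.0408 slope deg -1.39 res 9e-05
R ty0 0.0347 slope deg -1.33 res 9e-05
plate mid [-0.02376742 -0.00306656]
```

Request:
{"api": "carry_out", "payload": {"rows": [[0, -0.0046, 0.01, 0, 0, -0.0244], [0, -0.0046, 0.025, 0, 0, -0.0244], [0, -0.0046, 0.041, 0, 0, -0.0244], [0, -0.0046, 0.041, 0, 0, -0.0244], [0, -0.0046, 0.041, 0, 0, -0.0244], [0, -0.0046, 0.041, 0, 0, -0.0244]]}}

```text
clock: 7.08
tool_pos: [0.5837, -0.0799, 0.1601]
orientation: [-179.9, -0.0, -84.9]
force: [-0.3, 0.0, -1.2]
opening: 0.014
gripper_force: 30.0
```

```bash
python3 - <<'E'
from h import *
o,im=snap("wrist","w3.png"); w=np.r_[o["tool_pos"],o["orientation"]]; np.save("w3.npy",w); print(w,o["force"])
C=cam("wrist",o); im=im[:,:,::-1]
g=cv2.GaussianBlur(cv2.cvtColor(im.copy(),cv2.COLOR_BGR2GRAY),(3,7),0).astype(float)
def sub(v,i):
    a,b,c=v[i-1],v[i],v[i+1]; return i+.5*(a-c)/(a-2*b+c+1e-9)
M=R.from_euler('xyz',w[3:],degrees=True).as_matrix(); mid=[];W=[]
for r in range(130,215,2):
    x=g[r,280:350]; a=280+np.argmin(x[5:33])+5; b=280+35+np.argmin(x[35:65]); a,b=sub(g[r],a),sub(g[r],b); W.append((r,round(a,1),round(b,1))); mid.append(onz(C,((a+b)/2,r),.09))
print(W[::6])
t=(np.array(mid)-w[:3])@M; k=np.polyfit(t[:,0],t[:,1],1); print("ty0",k[1],"slope",np.degrees(k[0]),"res",np.std(t[:,1]-np.polyval(k,t[:,0])))
m=cv2.inRange(cv2.cvtColor(im.copy(),cv2.COLOR_BGR2HSV),(5,140,90),(20,255,255))
for r in (270,278,282,286):
    x=np.where(m[r,250:400])[0]+250; print(r,x.min(),x.max())
c=cv2.resize(im[90:390,220:420],None,fx=2,fy=2); cv2.imwrite("pics/c3.png",c)
E
```

```text
[ 5.83722842e-01 -7.98797364e-02  1.60116157e-01 -1.79944677e+02
 -3.46576106e-03 -8.48808012e+01] [-0.29056022  0.02081609 -1.22767741]
[(130, np.float64(300.5), np.float64(321.0)), (142, np.float64(287.2), np.float64(331.5)), (154, np.float64(286.9), np.float64(341.0)), (166, np.float64(297.5), np.float64(338.5)), (178, np.float64(299.8), np.float64(337.8)), (190, np.float64(299.8), np.float64(337.5)), (202, np.float64(299.9), np.float64(337.0)), (214, np.float64(300.1), np.float64(336.9))]
ty0 0.007128082373983613 slope -7.436235540574263 res 0.0017280330111507623
270 287 347
278 282 352Traceback (most recent call last):
  File "<stdin>", line 14, in <module>
    return umr_minimum(a, axis, None, out, keepdims, initial, where)
ValueError: zero-size array to reduction operation minimum which has no identity
```

```bash
python3 - <<'E'
from h import *
w=np.load("w3.npy"); o=dict(tool_pos=w[:3],orientation=w[3:]); C=cam("wrist",o); M=R.from_euler('xyz',w[3:],degrees=True).as_matrix()
im=cv2.imread("pics/w3.png"); g=cv2.GaussianBlur(cv2.cvtColor(im,cv2.COLOR_BGR2GRAY),(3,7),0).astype(float)
def sub(v,i):
    a,b,c=v[i-1],v[i],v[i+1]; return i+.5*(a-c)/(a-2*b+c+1e-9)
mid=[]
for r in range(178,232):
    a=sub(g[r],292+np.argmin(g[r,292:308])); b=sub(g[r],328+np.argmin(g[r,328:344])); mid.append(onz(C,((a+b)/2,r),.09))
t=(np.array(mid)-w[:3])@M; k=np.polyfit(t[:,0],t[:,1],1); print("ty0",k[1],"slope",np.degrees(k[0]),"res",np.std(t[:,1]-np.polyval(k,t[:,0])))
m=cv2.inRange(cv2.cvtColor(im,cv2.COLOR_BGR2HSV),(5,140,90),(20,255,255))
for r in (250,256,262,270,274,278):
    x=np.where(m[r,250:400])[0]+250; q=(x.min()+x.max())/2; z=w[2]-.004-(.04 if r<260 else .01 if r<275 else 0); print(r,x.min(),x.max(),((onz(C,(q,r),z)-w[:3])@M).round(4))
cv2.imwrite("pics/c3.png",cv2.resize(im[90:390,220:420],None,fx=2,fy=2))
E
```

```text
ty0 0.002001261453572357 slope -0.10217971653404494 res 6.164215520644662e-05Traceback (most recent call last):
  File "<stdin>", line 12, in <module>
    return umr_minimum(a, axis, None, out, keepdims, initial, where)
ValueError: zero-size array to reduction operation minimum which has no identity
```

Request:
{"api": "carry_out", "payload": {"rows": [[0, 0.001, 0.008, 0, 0, 0], [0, 0.001, 0.016, 0, 0, 0], [0, 0.001, 0.021, 0, 0, 0], [0, 0.001, 0.022, 0, 0, 0], [0, 0.001, 0.022, 0, 0, 0]]}}

```text
clock: 7.75
tool_pos: [0.5825, -0.0799, 0.1376]
orientation: [-180.0, -0.0, -84.9]
force: [1.1, 0.1, -0.8]
opening: 0.0138
gripper_force: 30.0
```

Request:
{"api": "carry_out", "payload": {"rows": [[0, 0, 0.002, 0, 0, 0], [0, 0, 0.004, 0, 0, 0], [0, 0, 0.005, 0, 0, 0]]}}

```text
clock: 8.12
tool_pos: [0.5829, -0.08, 0.1335]
orientation: [-179.9, -0.0, -84.9]
force: [-0.4, 0.4, 7.9]
opening: 0.0137
gripper_force: 30.0
```

Request:
{"api": "carry_out", "payload": {"rows": [[0, 0, 0.002, 0, 0, 0], [0, 0, 0.004, 0, 0, 0], [0, 0, 0.004, 0, 0, 0]]}}

```text
clock: 8.5
tool_pos: [0.5833, -0.0802, 0.1302]
orientation: [-179.9, -0.0, -84.8]
force: [-0.4, 0.6, 10.0]
opening: 0.0134
gripper_force: 30.0
```

Request:
{"api": "carry_out", "payload": {"rows": [[0, 0, 0.002, 0, 0, 0], [0, 0, 0.004, 0, 0, 0], [0, 0, 0.004, 0, 0, 0]]}}

```text
clock: 8.88
tool_pos: [0.5829, -0.0801, 0.1255]
orientation: [-179.9, -0.0, -84.9]
force: [0.3, -0.9, 5.5]
opening: 0.0138
gripper_force: 30.0
```

Request:
{"api": "carry_out", "payload": {"rows": [[0, 0, 0.002, 0, 0, 0], [0, 0, 0.004, 0, 0, 0], [0, 0, 0.004, 0, 0, 0]]}}

```text
clock: 9.25
tool_pos: [0.5822, -0.0799, 0.12]
orientation: [180.0, 0.0, -84.9]
force: [1.5, 0.2, -2.4]
opening: 0.0136
gripper_force: 30.0
```

Request:
{"api": "carry_out", "payload": {"rows": [[0, 0, 0.002, 0, 0, 0], [0, 0, 0.003, 0, 0, 0], [0, 0, 0.003, 0, 0, 0]]}}

```text
clock: 9.62
tool_pos: [0.582, -0.0798, 0.117]
orientation: [180.0, 0.0, -84.9]
force: [1.3, -0.6, -5.3]
opening: 0.014
gripper_force: 30.0
```

Request:
{"api": "carry_out", "payload": {"rows": [[0, 0, 0.001, 0, 0, 0], [0, 0, 0.001, 0, 0, 0], [0, 0, 0.001, 0, 0, 0]]}}

```text
clock: 10.0
tool_pos: [0.5824, -0.0799, 0.1164]
orientation: [-180.0, 0.0, -84.9]
force: [1.5, -0.4, -3.7]
opening: 0.0136
gripper_force: 30.0
```

Request:
{"api": "carry_out", "payload": {"rows": [[0, 0, 0.001, 0, 0, 0], [0, 0, 0.001, 0, 0, 0], [0, 0, 0.001, 0, 0, 0]]}}

```text
clock: 10.38
tool_pos: [0.5825, -0.0799, 0.1158]
orientation: [-180.0, -0.0, -84.9]
force: [0.7, 0.5, -0.5]
opening: 0.0138
gripper_force: 30.0
```

Request:
{"api": "carry_out", "payload": {"rows": [[0, 0, 0.0005, 0, 0, 0], [0, 0, 0.0005, 0, 0, 0], [0, 0, 0.0005, 0, 0, 0]]}}

```text
clock: 10.75
tool_pos: [0.5825, -0.0799, 0.1157]
orientation: [-180.0, -0.0, -84.9]
force: [-0.7, 0.4, 6.0]
opening: 0.0138
gripper_force: 30.0
```

Request:
{"api": "carry_out", "payload": {"rows": [[-0.003, 0, -0.0005, 0, 0, 0], [-0.007, 0, -0.0005, 0, 0, 0], [-0.012, 0, -0.0005, 0, 0, 0], [-0.017, 0, -0.0005, 0, 0, 0], [-0.022, 0, -0.0005, 0, 0, 0], [-0.025, 0, -0.0005, 0, 0, 0], [-0.027, 0, -0.0005, 0, 0, 0], [-0.029, 0, -0.0005, 0, 0, 0]]}}

```text
clock: 11.75
tool_pos: [0.5799, -0.051, 0.1157]
orientation: [-180.0, -0.0, -84.9]
force: [0.8, -2.8, 3.8]
opening: 0.0137
gripper_force: 30.0
```

Request:
{"api": "carry_out", "payload": {"rows": [[-0.001, 0, 0, 0, 0, 0], [-0.002, 0, 0, 0, 0, 0], [-0.003, 0, 0, 0, 0, 0], [-0.004, 0, 0, 0, 0, 0], [-0.005, 0, 0, 0, 0, 0], [-0.006, 0, 0, 0, 0, 0], [-0.007, 0, 0, 0, 0, 0], [-0.008, 0, 0, 0, 0, 0]]}}

```text
clock: 12.75
tool_pos: [0.5791, -0.0431, 0.1157]
orientation: [-180.0, -0.0, -84.9]
force: [0.8, -3.1, 4.8]
opening: 0.0139
gripper_force: 30.0
```

Request:
{"api": "carry_out", "payload": {"rows": [[-0.001, 0, 0, 0, 0, 0], [-0.002, 0, 0, 0, 0, 0], [-0.003, 0, 0, 0, 0, 0], [-0.004, 0, 0, 0, 0, 0], [-0.005, 0, 0, 0, 0, 0], [-0.006, 0, 0, 0, 0, 0], [-0.007, 0, 0, 0, 0, 0], [-0.008, 0, 0, 0, 0, 0]]}}

```text
clock: 13.75
tool_pos: [0.5785, -0.0355, 0.1157]
orientation: [-180.0, -0.0, -84.9]
force: [1.0, -4.8, 5.0]
opening: 0.0141
gripper_force: 30.0
```

Request:
{"api": "carry_out", "payload": {"rows": [[-0.001, 0, 0, 0, 0, 0], [-0.002, 0, 0, 0, 0, 0], [-0.003, 0, 0, 0, 0, 0], [-0.004, 0, 0, 0, 0, 0], [-0.005, 0, 0, 0, 0, 0], [-0.006, 0, 0, 0, 0, 0], [-0.007, 0, 0, 0, 0, 0], [-0.008, 0, 0, 0, 0, 0]]}}

```text
clock: 14.75
tool_pos: [0.5777, -0.0276, 0.1157]
orientation: [-180.0, -0.0, -84.9]
force: [2.3, -5.3, 4.5]
opening: 0.0137
gripper_force: 30.0
```

Request:
{"api": "carry_out", "payload": {"rows": [[-0.001, 0, 0, 0, 0, 0], [-0.002, 0, 0, 0, 0, 0], [-0.003, 0, 0, 0, 0, 0], [-0.003, 0, 0, 0, 0, 0]]}}

```text
clock: 15.25
tool_pos: [0.5774, -0.0245, 0.1157]
orientation: [-180.0, -0.0, -84.9]
force: [1.3, -4.7, 6.1]
opening: 0.0142
gripper_force: 30.0
```

Request:
{"api": "carry_out", "payload": {"rows": [[-0.0005, 0, 0, 0, 0, 0], [-0.001, 0, 0, 0, 0, 0], [-0.0015, 0, 0, 0, 0, 0]]}}

```text
clock: 15.62
tool_pos: [0.5774, -0.0231, 0.1157]
orientation: [-180.0, -0.0, -84.9]
force: [2.5, -4.6, 4.5]
opening: 0.0137
gripper_force: 30.0
```

Request:
{"api": "carry_out", "payload": {"rows": [[-0.0005, 0, 0, 0, 0, 0], [-0.001, 0, 0, 0, 0, 0], [-0.0015, 0, 0, 0, 0, 0]]}}

```text
clock: 16.0
tool_pos: [0.5772, -0.0216, 0.1157]
orientation: [-180.0, -0.0, -84.9]
force: [2.0, -5.3, 5.2]
opening: 0.0139
gripper_force: 30.0
```

Request:
{"api": "carry_out", "payload": {"rows": [[-0.0005, 0, 0, 0, 0, 0], [-0.001, 0, 0, 0, 0, 0], [-0.0015, 0, 0, 0, 0, 0]]}}

```text
clock: 16.38
tool_pos: [0.5771, -0.0201, 0.1157]
orientation: [-180.0, -0.0, -84.9]
force: [3.5, -6.3, 5.1]
opening: 0.014
gripper_force: 30.0
```

Request:
{"api": "carry_out", "payload": {"rows": [[-0.0005, -0.0002, 0, 0, 0, 0], [-0.001, -0.0003, 0, 0, 0, 0], [-0.0015, -0.0003, 0, 0, 0, 0]]}}

```text
clock: 16.75
tool_pos: [0.577, -0.0187, 0.1157]
orientation: [180.0, -0.0, -84.9]
force: [1.2, -5.5, 5.2]
opening: 0.0137
gripper_force: 30.0
```

Request:
{"api": "carry_out", "payload": {"rows": [[-0.0005, 0, 0, 0, 0, 0], [-0.001, 0, 0, 0, 0, 0], [-0.0015, 0, 0, 0, 0, 0]]}}

```text
clock: 17.12
tool_pos: [0.5768, -0.0172, 0.1157]
orientation: [180.0, -0.0, -84.9]
force: [0.6, -5.2, 5.5]
opening: 0.0139
gripper_force: 30.0
```

Request:
{"api": "carry_out", "payload": {"rows": [[-0.0005, 0, 0, 0, 0, 0], [-0.001, 0, 0, 0, 0, 0], [-0.0015, 0, 0, 0, 0, 0]]}}

```text
clock: 17.5
tool_pos: [0.5767, -0.0157, 0.1157]
orientation: [180.0, -0.0, -84.9]
force: [1.0, -6.1, 4.9]
opening: 0.014
gripper_force: 30.0
```

Request:
{"api": "carry_out", "payload": {"rows": [[-0.0005, 0, 0, 0, 0, 0], [-0.001, 0, 0, 0, 0, 0], [-0.0015, 0, 0, 0, 0, 0]]}}

```text
clock: 17.88
tool_pos: [0.5765, -0.0142, 0.1157]
orientation: [180.0, -0.0, -84.9]
force: [1.3, -4.9, 4.6]
opening: 0.014
gripper_force: 30.0
```

Request:
{"api": "carry_out", "payload": {"rows": [[-0.0005, 0, 0, 0, 0, 0], [-0.001, 0, 0, 0, 0, 0], [-0.0015, 0, 0, 0, 0, 0]]}}

```text
clock: 18.25
tool_pos: [0.5765, -0.0127, 0.1157]
orientation: [180.0, -0.0, -84.9]
force: [2.7, -5.9, 6.2]
opening: 0.0135
gripper_force: 30.0
```

Request:
{"api": "carry_out", "payload": {"rows": [[-0.0005, -0.0001, 0, 0, 0, 0], [-0.001, -0.0002, 0, 0, 0, 0], [-0.0015, -0.0002, 0, 0, 0, 0]]}}

```text
clock: 18.62
tool_pos: [0.5763, -0.0113, 0.1157]
orientation: [180.0, -0.0, -84.9]
force: [0.9, -5.8, 6.2]
opening: 0.0135
gripper_force: 30.0
```

Request:
{"api": "carry_out", "payload": {"rows": [[-0.0005, 0, 0, 0, 0, 0], [-0.001, 0, 0, 0, 0, 0], [-0.0015, 0, 0, 0, 0, 0]]}}

```text
clock: 19.0
tool_pos: [0.5762, -0.0102, 0.1157]
orientation: [180.0, -0.1, -84.9]
force: [2.7, -9.4, 5.0]
opening: 0.0139
gripper_force: 30.0
```

Request:
{"api": "carry_out", "payload": {"rows": [[-0.0003, 0, 0, 0, 0, 0], [-0.0005, 0, 0, 0, 0, 0]]}}

```text
clock: 19.25
tool_pos: [0.5762, -0.0101, 0.1157]
orientation: [179.9, -0.1, -84.9]
force: [2.4, -10.2, 5.7]
opening: 0.0138
gripper_force: 30.0
```

Request:
{"api": "carry_out", "payload": {"rows": [[-0.0003, 0, 0, 0, 0, 0], [-0.0006, 0, 0, 0, 0, 0]]}}

```text
clock: 19.5
tool_pos: [0.5762, -0.01, 0.1157]
orientation: [179.9, -0.1, -84.9]
force: [3.1, -13.5, 4.8]
opening: 0.0139
gripper_force: 30.0
```

Request:
{"api": "carry_out", "payload": {"rows": [[-0.0003, 0, 0, 0, 0, 0], [-0.0004, 0, 0, 0, 0, 0], [-0.0004, 0, 0, 0, 0, 0]]}}

```text
clock: 19.88
tool_pos: [0.5762, -0.01, 0.1157]
orientation: [179.9, -0.2, -84.9]
force: [3.5, -13.7, 4.4]
opening: 0.0139
gripper_force: 30.0
```

Request:
{"api": "carry_out", "payload": {"rows": [[0.0004, -0.0002, 0, 0, 0, 0], [0.0008, -0.0003, -0.0004, 0, 0, 0], [0.0008, -0.0003, -0.0004, 0, 0, 0]]}}

```text
clock: 20.25
tool_pos: [0.5762, -0.0101, 0.1157]
orientation: [179.9, -0.1, -84.9]
force: [2.5, -10.6, 2.5]
opening: 0.0141
gripper_force: 30.0
```

Request:
{"api": "carry_out", "payload": {"rows": [[0, 0, 0, 0, 0, 0], [0, 0, 0, 0, 0, 0], [0, 0, 0, 0, 0, 0], [0, 0, 0, 0, 0, 0], [0, 0, 0, 0, 0, 0], [0, 0, 0, 0, 0, 0]], "grip": 0}}

```text
clock: 21.0
tool_pos: [0.5767, -0.0084, 0.116]
orientation: [-180.0, 0.0, -84.9]
force: [0.4, 0.2, -0.0]
opening: 0.0441
gripper_force: 0.0
```

Request:
{"api": "carry_out", "payload": {"rows": [[0, 0, -0.015, 0, 0, 0], [0, 0, -0.04, 0, 0, 0], [0, 0, -0.08, 0, 0, 0], [0.02, 0, -0.11, 0, 0, 0], [0.04, 0, -0.12, 0, 0, 0], [0.06, 0, -0.12, 0, 0, 0], [0.06, 0, -0.12, 0, 0, 0]]}}

```text
clock: 21.88
tool_pos: [0.5814, -0.0698, 0.2347]
orientation: [179.9, 0.0, -85.0]
force: [0.8, -0.5, -0.5]
opening: 0.0435
gripper_force: 0.0
```

```bash
python3 - <<'E'
from h import *
o,im=snap("side","s4.png"); o,wi=snap("wrist","w4.png"); im=cv2.imread("pics/s4.png"); wi=cv2.imread("pics/w4.png")
a=cv2.resize(im[190:300,200:360],(800,550),interpolation=cv2.INTER_CUBIC); t=wi[150:430,220:420]
a[:336,560:800]=cv2.resize(t,(240,336)); cv2.imwrite("pics/c4.png",a)
E
```

```text
(no output)
```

View pics/c4.png

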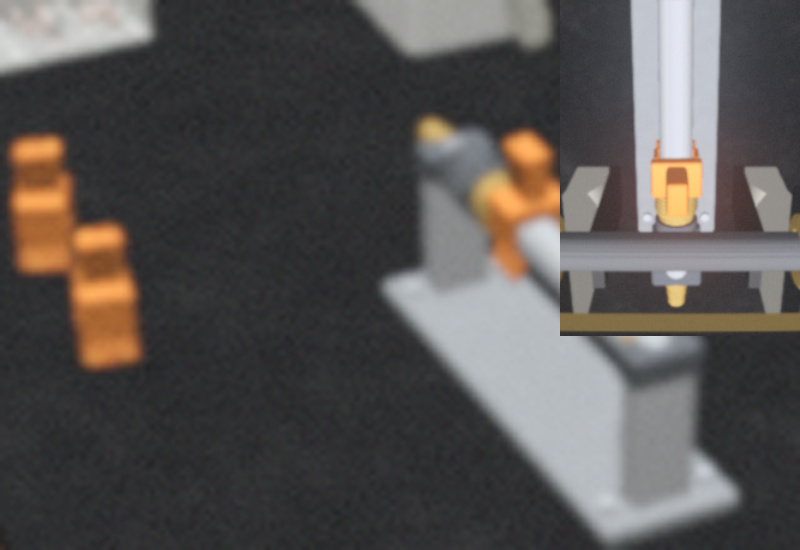

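The picture shows the clip upright and square on the line (side crop around (525,190), wrist inset around (677,185)). It touches the brass sleeve, which is pushed into the union. The gripper is clear, so I'm handing in.

```bash
python3 -c "
from plant import workorder
print(workorder.close_job())"
```

```text
the job is handed in; nothing more can be done
None
```

The clip is snapped onto the line and pressed the sleeve against its stop with roughly 10 N (wrist force less drag); I let go with it touching the sleeve and handed the job in, but no verdict was returned.

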